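# Seat the blade stake in the bench stake holder

### The arm

A 6-joint arm with a two-finger parallel gripper is mounted at the origin on the work surface. World frame = base frame: x ahead of the robot, y to its left, z up, the work surface at z = 0. Lengths are in mm, angles in degrees, forces in N, time in s.
With the tool pointing down it reaches from about 350 to 850 mm from the base axis. Payload 8.1 kg.
Tool frame: the origin (TCP) lies midway between the tips of the shut fingers; the grasp point (between the pads) lies 19 mm behind it; z points along the fingers, y is the direction in which the jaws open and shut (so a half turn about z gives the same grasp; the last joint's range is limited). The gripper opens to 85 mm and grips with 20 to 120 N. Pads are 22 mm wide; open, the fingers measure 114 mm over their backs; the gripper's body (76 mm by 85 mm) begins 54 mm behind the grasp point. The pads swing forward as they close: fully open they stand 13 mm farther back than shut.
Start: joints at [-4.893, 7.471, 85.268, -0, 87.261, -4.893], TCP at [600.004, 0.022, 231.292] pointing down, gripper open.
Joint ranges: [-169.43, 169.43], [-51.17, 129.36], [1.28, 143.12], [-76.62, 256.62], [0, 156.53], [-152.29, 152.29]. Speed limits (degrees/s): [136.94, 136.94, 159.86, 180, 180, 180].

### API

Orientations are given as [roll, pitch, yaw] about the fixed x, y, z axes, in that order (R = Rz(yaw) Ry(pitch) Rx(roll)).
In Python, from bench import r gives the robot as it stands.
- The arm moves only by the shell command python3 -m jog 'ROWS' [FORCE]. ROWS is JSON, a list of rows, each a list of 5 numbers: the shift along the tool's x, y, z in m, then the turn about the tool's z in rad, then the opening, from 0 (shut) to 1 (fully open). A call has 1 to 20 rows; each row is the pose to reach, as a shift and turn from the pose measured when the call began, along the tool's axes at that moment; what a row does not reach only later rows make up. A row lasts 1/10 s, in which the tool goes at most 50 mm and 8.59 degrees, less where a joint would pass 70% of its speed; a pose out of reach is approached as far as the arm can. A call with a gripper value outside its range is refused whole. The fingers move at their own pace and stop on an object; FORCE is the grip in N (left out, the last holds). Time passes only in rows, so rows that repeat a pose let the fingers close. It gives the time, the measured TCP pose, the force and the opening at its end, in the units of the state.
- r.sense(): the state, without advancing time (a new reading comes with each control period).
- r.snapshot(name): name is "scene" or "side" or "wrist"; returns a dict with "pixels" (400x640x3 uint8, red, green, blue), "K" (3x3 intrinsics, pixels), "R" (3x3) and "t" (3): a world point X has camera coordinates R X + t. Camera axes: x right, y down, z forward; pixel columns grow to the right and rows downward; lengths in mm; the calibration is good to about 2 mm. The wrist camera is an equidistant fisheye: a pixel r from the principal point sees the ray r / f radians off the axis. A picture is of the moment at which its call begins. There is no depth.
- r.hand_in(): hands the job in, once; it reports no verdict.
The state is a dict: "time": time; "joint_pos": joint angles; "qd": joint speeds; "joint_efforts": joint torques, N m; "tool_pos": TCP position; "tcp_rot": TCP orientation; "ft_force": force on the tool from outside, world axes, zero at the start; "wrist_torque": the same for the moment, N m; "finger_gap": finger opening in mm.
Only numpy, scipy, OpenCV 4.12 (cv2) and the standard library are available. Lean on these libraries where they do the work, as an engineer would, in place of code of your own. Each camera call takes 0.05 s, during which the arm holds its last target.

### The job

Lift the wooden dust plug out of the stake holder and lay it flat, knob up, in the aluminium tray. Then take the stake with the straight blade from the sloping rack and seat it in the holder: tip its thin tongue in under the keeper lip first, then rock the other end down until the foot is fully home and flat in the pocket, and let go. Leave the ball-headed stake and the other things on the bench where they are.

Things in the scene. Friction and masses are not known exactly. Their poses are not given: they have to be found in the camera images.
- pocket (a point): Centre of the floor of the pocket in the fixed dark steel stake holder (slab 150 x 100 mm, top 36 mm above the bench, this point 20 mm above it). Axes: x along the pocket, away from the robot's side; z up. The pocket is 82.5 mm long (x from -41.25 to +41.25 mm), 46 mm wide (y), 16 mm deep. A keeper lip overhangs its -x end, the end nearer the robot.
- lip_edge (a point): Middle of the lower inner edge of the bright keeper plate that overhangs the pocket's -x end by 8 mm. Axes as pocket, in whose frame it lies at (-33.25, 0, 12) mm. The plate is 6 mm thick, so its top is 18 mm above the pocket floor; it is 84 mm wide.
- blade_stake: Bright steel stake, 0.44 to 0.69 kg: rectangular foot with an upright straight blade. Origin: centre of the foot's underside, z up. Foot 80 mm long in all (x -40 to +40 mm), 44 mm wide (y), 16 mm thick, but a thin tongue at its -x end. At the start it lies in either rack bay, sloped 40 degrees, tongue down, towards the robot. Home: its axes coincide with pocket's, tongue under the lip.
- tongue_tip (a point): Middle of the lower end edge of the blade stake's tongue, at (-40, 0, 0) mm in the stake's axes. The tongue runs from x = -40 to -26 mm, 7 mm thick and 40 mm wide. The rest of the foot is 16 mm thick and 44 mm wide; its lowest 5 mm are relieved to 41 mm wide and end at x = +38 mm.
- blade_grip (a point): Point to grip, amid the blade of the blade stake, at (6, 0, 41) mm in the stake's axes. The blade is 46 mm long (x -17 to +29 mm), 14 mm thick (y), and rises from the foot's top at z = 16 mm to z = 56 mm.
- rack: Fixed wooden rack, 166 mm wide (y), about 85 mm long, its board sloped 40 degrees, low at its -x side, about 77 mm high at the other. Origin: centre of its underside on the bench. Two bays at y = -39 and +39 mm; a resting stake's origin is there, 45 mm up. Each bay has 8 mm high guides beside the foot and a 10 mm high stop at the low end.
- ball_stake: The other stake, of the same foot but with a round mushroom head 36 mm across, 55 mm tall in all, lying in the other bay of the rack. Origin and axes as for the blade stake. Not to be used.
- plug: Pale wooden dust plug, 0.06 kg, standing loosely in the pocket at the start: a plate 64 x 42 x 12 mm (x, y, z) with a round knob 22 mm across that rises from z = 12 to 46 mm on its centre. Origin: centre of the plate's underside.
- tray: Fixed shallow aluminium tray, open above, 150 x 130 mm (x, y) outside, walls 4 mm thick and 22 mm high, floor about 4 mm thick. Origin: centre of its underside on the bench.
- jug: Plain aluminium open beaker, 72 mm across, 150 mm tall, standing loose behind the holder. Origin: centre of its underside. Not to be moved.
- can: Grey closed can, 60 mm across, 100 mm tall, standing loose behind the holder. Origin: centre of its underside. Not to be moved.
- dolly: Small dark steel bucking dolly, 44 mm across, 48 mm tall, standing loose behind the holder. Origin: centre of its underside. Not to be moved.
- collar: Loose steel ring, 84 mm across, 18 mm tall, on the bench. Origin: centre of its underside. Not to be moved.
- latch: Small loose steel latch, about 75 x 30 x 14 mm, lying on the bench in front of the holder. Origin: under its plate. Not to be moved.
- mallet: Hammer lying loose on the bench in front of the holder, its handle towards its own -x. Not to be moved.
- oiler: Small white oil bottle, 36 mm across, 100 mm tall, standing loose in the gap on the +y side of the holder. Origin: centre of its underside. Not to be moved.
- punch: Dark steel rivet punch, 28 mm across, 90 mm tall, standing loose on end in the gap on the -y side of the holder. Origin: centre of its underside. Not to be moved.
Not all that is in view belongs to the job. Of the things shaped like the tray, the aluminium one is meant.

How it is judged (in metres and radians):
On the way, in this order (a step that is already met when the one before it is completed fails the run):
1. the dust plug lies in the tray, knob up (x of plug in the frame of tray between -0.06 and 0.06 m and y of plug in the frame of tray between -0.055 and 0.055 m and z of plug in the frame of tray below 0.012 m and angle between plug's own z axis and vertical below 0.15 rad), for 0.2 s.
2. the blade stake is in the pocket, flat, its tongue under the lip (horizontal distance between blade_stake and pocket below 0.005 m and z of blade_stake in the frame of pocket below 0.003 m and angle between blade_stake's own z axis and vertical below 0.06 rad), for 0.2 s.
At the end, for the whole second after the job is handed in: The plug rests flat (within 0.15 rad), knob up, on the tray's floor; the blade stake rests on the pocket floor (within 3 mm), centred within 5 mm, flat within 0.06 rad and square to the pocket within 0.08 rad, both released and at rest (all of step 1 and all of step 2 and linear speed of each of plug, blade_stake below 0.02 m/s and z of blade_stake in the frame of pocket above -0.003 m and angle between the x axis of blade_stake and the x axis of pocket, either way round below 0.08 rad); the robot touches nothing.
It fails at once if the ball-headed stake is moved by more than 30 mm (distance of ball_stake from where it was at the start of the episode above 0.03 m).
It fails at once if the jug, can, dolly, oil bottle or punch is shifted by more than 40 mm or knocked over (distance of any of jug, can, dolly, oiler, punch from where it was at the start of the episode above 0.04 m or angle between any of jug, can, dolly, oiler, punch's own z axis and vertical above 0.5 rad).
It fails at once if the collar, latch or hammer is shifted by more than 40 mm (distance of any of collar, latch, mallet from where it was at the start of the episode above 0.04 m).
It also fails if it takes over 61 s, if anything falls off the work surface, if the arm or the gripper's body presses on something with over 40 N, if the wrist force passes 120 N, or if a joint passes its speed limit or range.

## Working session

There is one attempt and no reset: what is moved stays moved. The work goes in short steps, Python scripts to look and compute and a shell command to move; the robot and the scene stay as the last step left them, time stands still between calls to the robot, and variables do not carry over. Pictures are saved under pics/ and viewed, and the job is handed in when it is done.

```bash
ls; mkdir -p pics; cat > h.py <<'E'
import numpy as np, cv2
from bench import r
def snap(n,f):
    s=r.snapshot(n); cv2.imwrite('pics/'+f,s['pixels'][:,:,::-1]); np.savez('pics/'+f[:-4]+'.npz',**{k:np.array(v) for k,v in s.items()}); return s
E
python3 - <<'E'
from h import *
for n in('scene','side','wrist'):
    s=snap(n,n+'0.png'); print(n,np.round(s['K'],1).tolist(),np.round(s['R'],3).tolist(),np.round(s['t'],1).tolist(), 'cam pos',np.round(-np.array(s['R']).T@s['t']))
print(r.sense())
E
```

```text
pics
scene [[470.9, 0.0, 320.8], [0.0, 470.9, 193.7], [0.0, 0.0, 1.0]] [[-0.796, 0.605, -0.019], [0.373, 0.465, -0.803], [-0.477, -0.646, -0.595]] [483.2, -32.0, 1584.1] cam pos [1153.  746.  927.]
side [[418.0, 0.0, 318.5], [0.0, 418.0, 198.5], [0.0, 0.0, 1.0]] [[0.948, -0.317, -0.018], [-0.24, -0.679, -0.694], [0.208, 0.662, -0.72]] [-494.7, 76.1, 1276.3] cam pos [ 221. -950.  963.]
wrist [[309.7, 0.0, 320.8], [0.0, 309.7, 200.8], [0.0, 0.0, 1.0]] [[1.0, 0.001, -0.001], [0.001, -0.948, 0.318], [-0.001, -0.318, -0.948]] [-599.2, -41.4, 380.0] cam pos [599.  82. 373.]
{'time': 0.15, 'joint_pos': array([-4.89281336e+00,  7.50611116e+00,  8.53158358e+01, -1.18683698e-03,
        8.72617175e+01, -4.89107280e+00]), 'qd': array([-0.12417195, -0.10847394, -0.26208595, -0.06824981, -0.01843875,
       -0.06400425]), 'joint_efforts': array([ 1.01583330e-03, -5.70061326e+01, -5.01160097e+01, -1.39109225e-04,
        9.69119486e-03, -7.10949371e-05]), 'tool_pos': array([5.99569222e+02, 5.42213351e-02, 2.30467060e+02]), 'tcp_rot': array([-1.79916539e+02, -5.95228948e-03,  8.99983127e+01]), 'ft_force': array([ 0.20486596, -0.87740586, -1.08198864]), 'wrist_torque': array([-0.02204127,  0.0377298 , -0.02808887]), 'finger_gap': 85.50659448646945}
```

View pics/scene0.png

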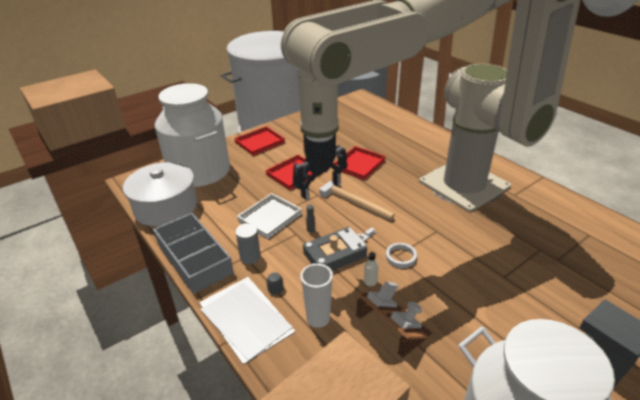

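View pics/side0.png

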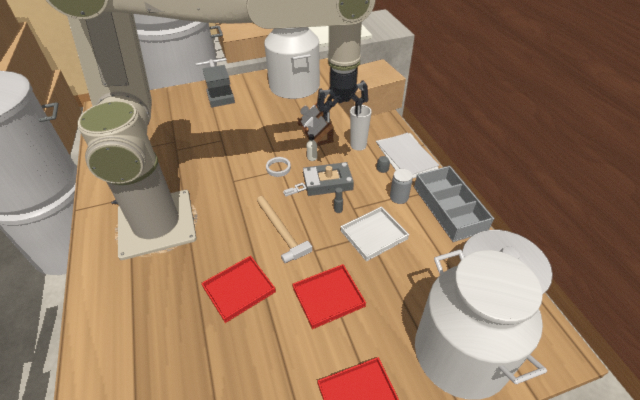

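View pics/wrist0.png

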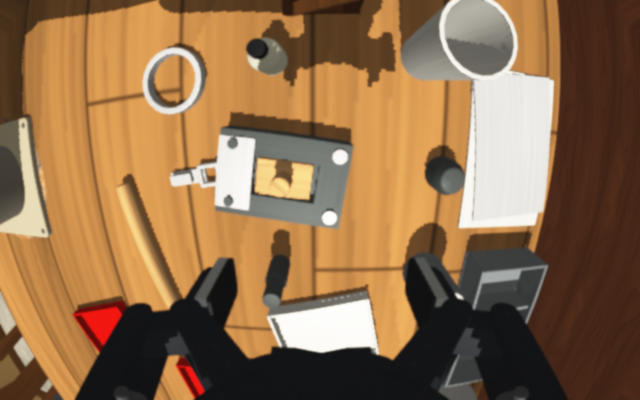

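```bash
cat >> h.py <<'E'
def crop(f,x0,y0,x1,y1,k,out):
    im=cv2.imread('pics/'+f)[y0:y1,x0:x1]; cv2.imwrite('pics/'+out,cv2.resize(im,None,fx=k,fy=k,interpolation=cv2.INTER_CUBIC))
def ray(s,u,v,fish):
    K,R,t=[np.array(s[k],float) for k in('K','R','t')]
    x=(u-K[0,2])/K[0,0]; y=(v-K[1,2])/K[1,1]
    if fish:
        th=np.hypot(x,y); q=np.sin(th)/max(th,1e-9); d=np.array([x*q,y*q,np.cos(th)])
    else: d=np.array([x,y,1.])
    return -R.T@t, R.T@d
def at(s,u,v,z,fish=True):
    c,d=ray(s,u,v,fish); return (c+d*(z-c[2])/d[2])
def proj(s,X,fish=True):
    K,R,t=[np.array(s[k],float) for k in('K','R','t')]
    p=R@np.asarray(X,float)+t
    if fish:
        th=np.arctan2(np.hypot(p[0],p[1]),p[2]); a=np.hypot(p[0],p[1]); p=np.array([p[0]/a*th,p[1]/a*th])
    else: p=p[:2]/p[2]
    return np.array([K[0,0]*p[0]+K[0,2],K[1,1]*p[1]+K[1,2]])
def load(f): return dict(np.load('pics/'+f))
E
python3 - <<'E'
from h import *
crop('wrist0.png',150,100,370,240,3.5,'w0a.png')
crop('wrist0.png',240,250,400,390,4,'w0b.png')
crop('scene0.png',330,230,460,370,5,'s0a.png')
crop('side0.png',270,80,400,200,5,'d0a.png')
E
```

```text
(no output)
```

View pics/w0a.png

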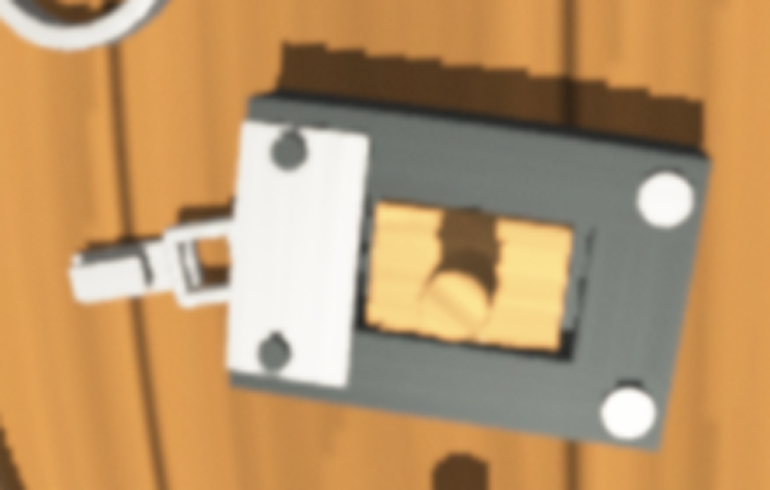

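View pics/w0b.png

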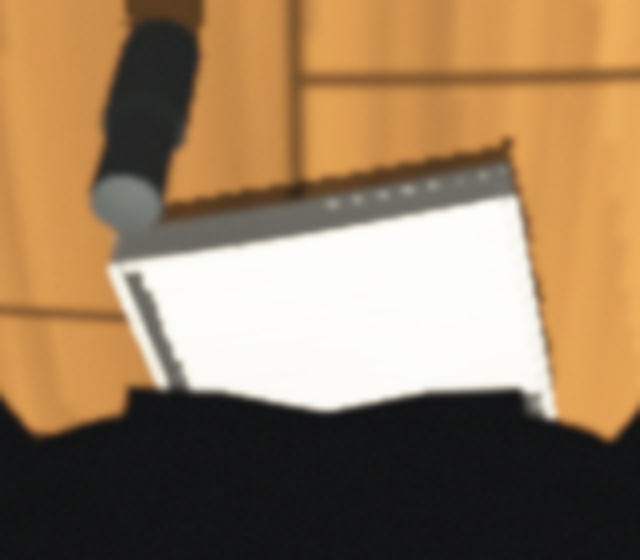

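View pics/s0a.png

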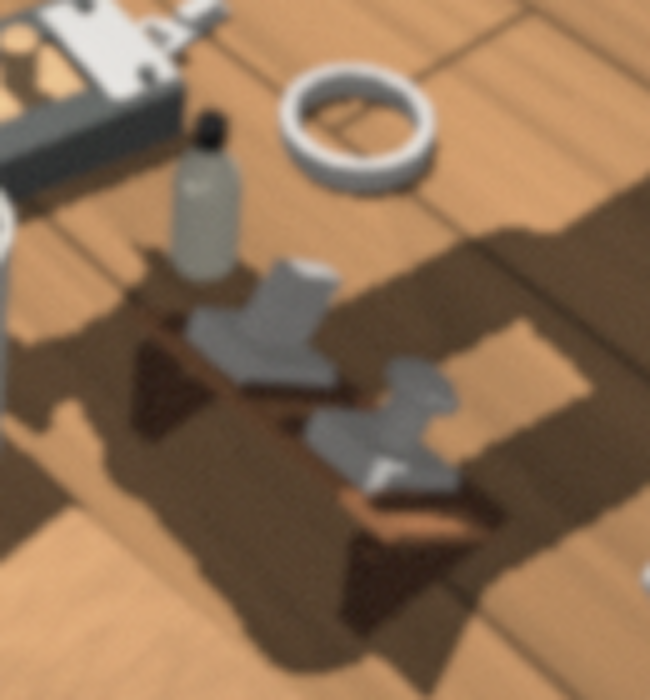

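View pics/d0a.png

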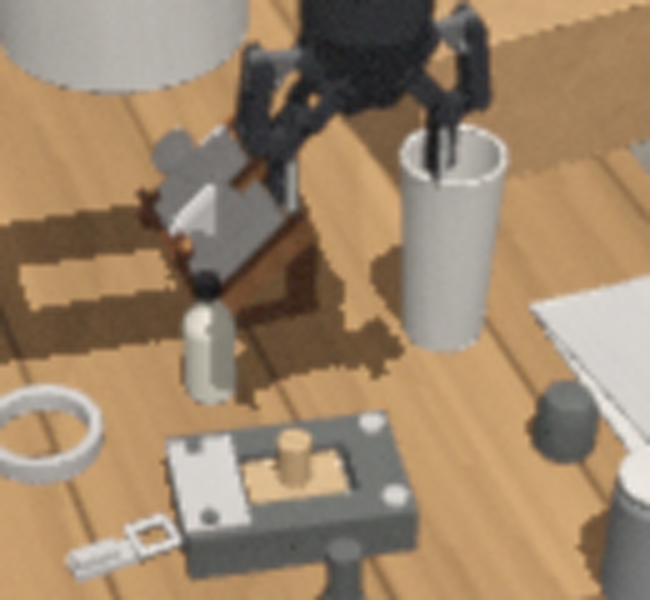

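```bash
python3 - <<'E'
from h import *
s=load('wrist0.npz')
def P(u,v,z): return at(s,150+u/3.5,100+v/3.5,z)
for n,u,v,z in [('slab TR',708,157,36),('slab BR',658,450,36),('slab TL',250,97,36),('slab BL',230,385,36),('lip TR',368,136,38),('lip BR',346,387,38),('lip TL',243,122,38),('lip BL',228,372,38),('pocket TR',592,228,36),('pocket BR',573,360,36),('plate TR',573,228,32),('plate BR',558,350,32),('plate TL',378,203,32),('plate BL',366,326,32),('knob',460,303,66)]:
    print(n,np.round(P(u,v,z),1))
for n,u,v,z in [('tray TL',108,262,22),('tray TR',518,195,22)]:
    print(n,np.round(at(s,240+u/4,250+v/4,z),1))
d=load('side0.npz')
print('side tray'); 
E
python3 - <<'E'
from h import *
crop('side0.png',300,150,420,270,5,'d0b.png')
E
```

```text
slab TR [633.7  33.7  36. ]
slab BR [619.6 -65.8  36. ]
slab TL [487.9  55.1  36. ]
slab BL [472.4 -42.9  36. ]
lip TR [527.   41.3  38. ]
lip BR [514.7 -42.6  38. ]
lip TL [485.8  47.3  38. ]
lip BL [473.  -37.4  38. ]
pocket TR [597.3  10.7  36. ]
pocket BR [591.  -33.5  36. ]
plate TR [591.2   9.8  32. ]
plate BR [586.  -31.4  32. ]
plate TL [528.1  18.6  32. ]
plate BL [521.7 -23.   32. ]
knob [558.4  -5.5  66. ]
tray TL [ 520.8 -212.2   22. ]
tray TR [ 667.5 -180.5   22. ]
side tray
```

View pics/d0b.png

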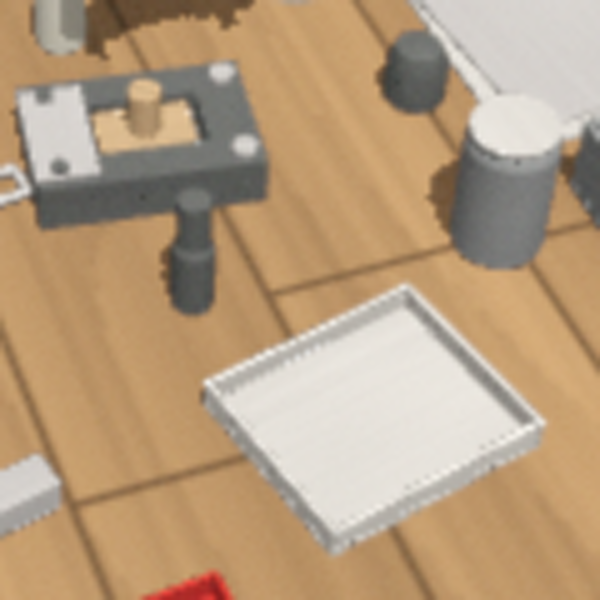

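The wrist view shows the holder's slab corners near (352,145), (338,228), (221,128) and (216,210), with the plug's knob at (281,187). The holder centre works out at about (553.5, -5.4) with yaw -8.3°. The corner spacings come out as 147 x 100 mm, against 150 x 100 stated. The pale metal tray is at side (375,232), and the three red trays at (239,288), (329,296) and (358,385) are not the one meant. First I'll grip the knob.

```bash
python3 - <<'E'
from h import *
d=load('side0.npz')
c=[at(d,300+u/5,150+v/5,22,False) for u,v in[(205,385),(407,288),(543,425),(333,550)]]
print(np.round(c,1), np.mean(c,0))
print('knob side',at(d,300+146/5,150+90/5,66,False))
E
python3 -m jog '[[-0.006,-0.042,0,0,1],[-0.006,-0.042,0.05,0,1],[-0.006,-0.042,0.1,0,1],[-0.006,-0.042,0.13,0,1],[-0.006,-0.042,0.13,0,1]]'
```

```text
[[ 519.  -216.9   22. ]
 [ 662.4 -185.5   22. ]
 [ 691.3 -309.1   22. ]
 [ 543.5 -350.    22. ]] [ 604.01626853 -265.38421775   22.        ]
knob side [556.26565     -8.14193629  66.        ]
time: 0.65
tool_pos: [552.7, -5.5, 94.6]
tcp_rot: [-179.3, -0.1, 90.0]
ft_force: [-0.9, 0.0, -0.6]
finger_gap: 85.0
```

```bash
python3 - <<'E'
from h import *
s=snap('wrist','w1.png'); s=snap('wrist','w1.png'); q=r.sense(); print(q['tool_pos'],q['tcp_rot'],q['qd'])
c=-np.array(s['R']).T@s['t']; print(c)
E
```

```text
[557.16177971  -5.91309241 100.76579015] [-1.79852069e+02 -1.37249247e-02  9.00006579e+01] [ 6.04117303e-03 -1.76836324e+00 -2.85690157e+00 -1.58563601e-02
  6.50026288e-04 -4.38543109e-02]
[555.80139711  75.88704374 240.80632378]
```

View pics/w1.png

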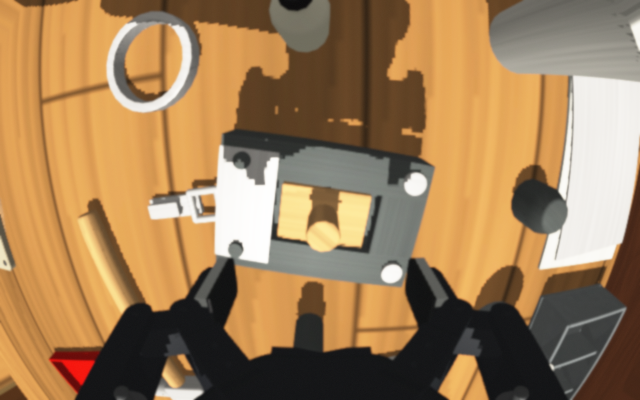

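```bash
python3 - <<'E'
from h import *
s=load('w1.npz'); crop('w1.png',200,110,450,300,3.2,'w1a.png')
print(at(s,323,237,66))
E
```

```text
[556.08975913  -6.25062707  66.        ]
```

View pics/w1a.png

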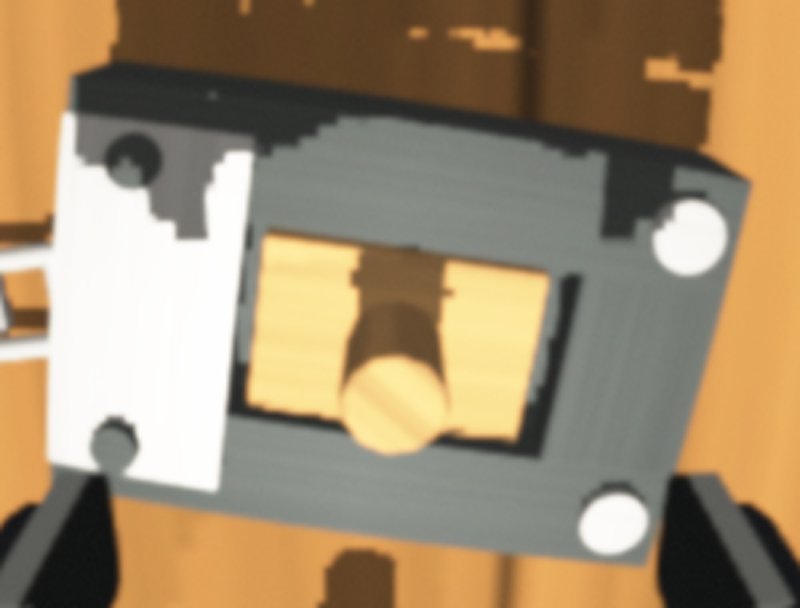

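```bash
python3 - <<'E'
from h import *
s=load('w1.npz')
P=lambda u,v,z: np.round(at(s,200+u/3.2,110+v/3.2,z),1)
for a in [(750,183,36),(643,563,36),(255,137,38),(218,492,38),(62,113,38),(47,465,38),(580,275,36),(540,458,36),(230,418,36)]: print(a,P(*a))
E
python3 -m jog '[[0,0,0.03,0,1],[0,0,0.056,0,1],[0,0,0.056,0,1],[0,0,0.056,0,0],[0,0,0.056,0,0],[0,0,0.056,0,0],[0,0,0.056,0,0],[0,0,0.056,0,0],[0,0,0.056,0,0],[0,0,0.056,0,0]]' 40
```

```text
(750, 183, 36) [634.5  32.7  36. ]
(643, 563, 36) [619.4 -65.   36. ]
(255, 137, 38) [527.1  41.8  38. ]
(218, 492, 38) [514.5 -42.5  38. ]
(62, 113, 38) [485.2  47.9  38. ]
(47, 465, 38) [472.1 -36.7  38. ]
(580, 275, 36) [596.9  11.2  36. ]
(540, 458, 36) [590.6 -33.9  36. ]
(230, 418, 36) [518.3 -23.7  36. ]
time: 1.75
tool_pos: [558.0, -6.0, 46.2]
tcp_rot: [-180.0, -0.0, 90.0]
ft_force: [-1.3, 0.0, 5.7]
finger_gap: 20.5
```

```bash
python3 -m jog '[[0,0,-0.01,0,0],[0,0,-0.03,0,0],[0,0,-0.06,0,0],[0,0,-0.1,0,0],[0,0,-0.1,0,0],[-0.04,0.01,-0.1,0,0],[-0.08,0.02,-0.1,0,0],[-0.12,0.03,-0.1,0,0],[-0.16,0.04,-0.1,0,0],[-0.2,0.05,-0.1,0,0],[-0.235,0.05,-0.1,0,0],[-0.255,0.05,-0.1,0,0],[-0.255,0.05,-0.1,0,0],[-0.255,0.05,-0.1,0,0],[-0.255,0.05,-0.1,0,0]]'
python3 - <<'E'
from h import *
snap('side','d2.png'); snap('scene','s2.png'); print(r.sense()['tool_pos'],r.sense()['ft_force'])
crop('d2.png',300,130,460,270,4,'d2a.png')
E
```

```text
time: 3.25
tool_pos: [608.1, -259.5, 146.1]
tcp_rot: [-179.9, -0.0, 90.1]
ft_force: [-0.1, -0.3, -0.1]
finger_gap: 20.4
[ 608.21936252 -259.48419075  146.24834152] [ 0.66176825  0.27697207 -1.11260629]
```

View pics/d2a.png

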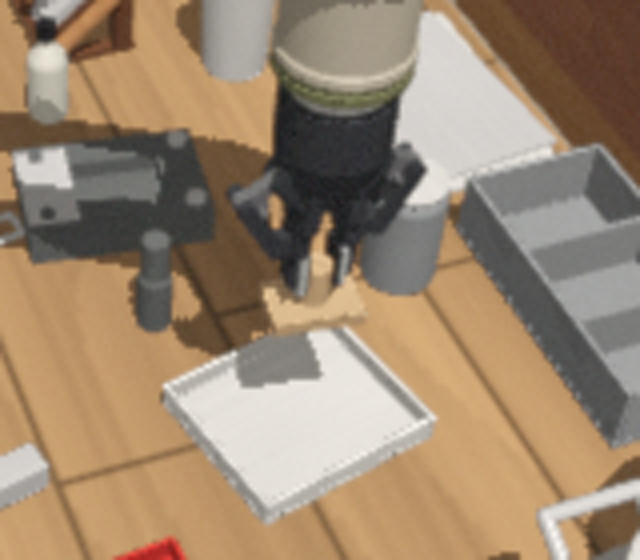

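View pics/s2.png

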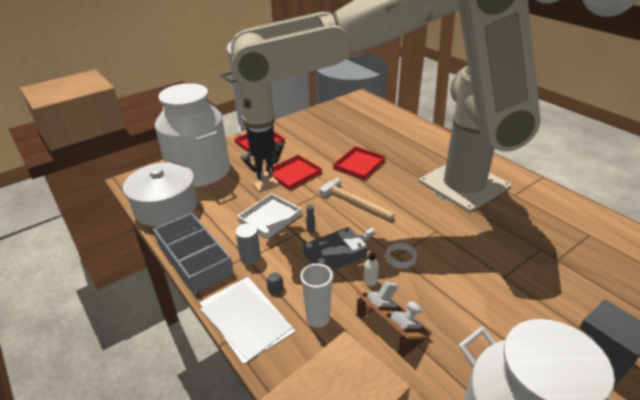

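```bash
python3 -m jog '[[-0.002,-0.002,0.04,0,0],[-0.002,-0.002,0.08,0,0],[-0.002,-0.002,0.1,0,0],[-0.002,-0.002,0.114,0,0],[-0.002,-0.002,0.115,0,0],[-0.002,-0.002,0.115,0,0],[-0.002,-0.002,0.115,0,0.5],[-0.002,-0.002,0.115,0,0.5],[-0.002,-0.002,0.115,0,0.5],[-0.002,-0.002,0.08,0,0.6],[-0.002,-0.002,0.03,0,0.6],[-0.002,-0.002,-0.02,0,0.6],[-0.002,-0.002,-0.05,0,0.6],[-0.002,-0.002,-0.05,0,0.6]]'
python3 - <<'E'
from h import *
s=snap('wrist','w3.png'); snap('side','d3.png')
crop('d3.png',300,130,460,270,4,'d3a.png')
E
```

```text
time: 4.75
tool_pos: [609.5, -263.2, 204.5]
tcp_rot: [179.4, 0.3, 90.1]
ft_force: [1.7, 0.3, 0.1]
finger_gap: 51.3
```

View pics/d3a.png

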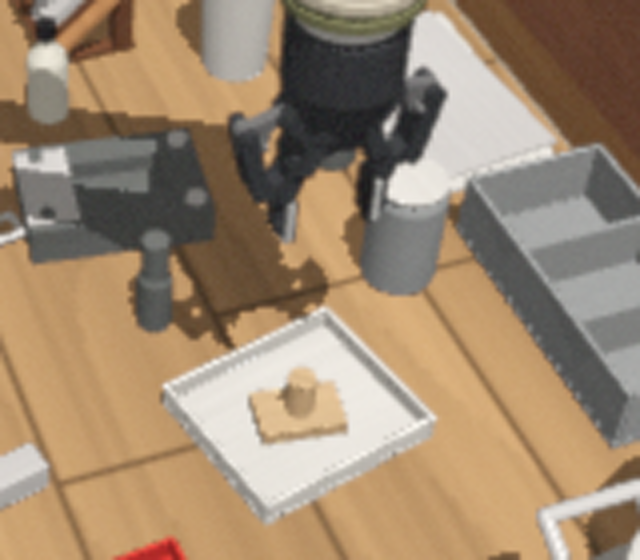

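```bash
python3 - <<'E'
from h import *
s=load('s2.npz'); d=load('side0.npz')
# triangulate blade top & ball, from crops: s0a (330+u/5,230+v/5), d0a (270+u/5,80+v/5)
s0=load('scene0.npz')
def tri(a,b):
    c1,d1=ray(s0,330+a[0]/5,230+a[1]/5,False); c2,d2=ray(d,270+b[0]/5,80+b[1]/5,False)
    d1/=np.linalg.norm(d1);d2/=np.linalg.norm(d2)
    A=np.c_[d1,-d2]; x=np.linalg.lstsq(A,c2-c1,rcond=None)[0]
    return (c1+d1*x[0]+c2+d2*x[1])/2, np.linalg.norm(c1+d1*x[0]-c2-d2*x[1])
print('blade top',tri((310,268),(195,212)))
print('ball top',tri((430,365),(172,148)))
print('oiler top',tri((210,122),(206,283)))
E
```

```text
blade top (array([562.63180017, 223.83503875,  84.45102155]), np.float64(0.02857064565135481))
ball top (array([567.09940609, 301.5627642 ,  88.73926541]), np.float64(5.430254235234348))
oiler top (array([541.01145491, 129.17813772,  95.88734859]), np.float64(0.5220851936642666))
```

```bash
python3 -m jog '[[0.05,0,0,0,0.6],[0.1,0,0,0,0.6],[0.15,-0.02,0,0,0.6],[0.2,-0.05,0,0,0.6],[0.24,-0.05,0.0,0,0.6],[0.25,-0.05,0.0,0,0.6],[0.25,-0.05,0.0,0,0.6],[0.25,-0.05,0.0,0,0.6],[0.25,-0.05,0.0,0,0.6]]'
python3 - <<'E'
from h import *
s=snap('wrist','w4.png');print(r.sense()['tool_pos'],r.sense()['qd']); crop('w4.png',200,110,450,300,3.2,'w4a.png')
E
python3 -m jog '[[0.05,0,0,0,0.6],[0.1,0,0,0,0.6],[0.15,0.02,0,0,0.6],[0.17,0.03,0,0,0.6],[0.17,0.03,0.0,0,0.6],[0.17,0.03,0.0,0,0.6],[0.17,0.03,0.0,0,0.6]]'
python3 - <<'E'
from h import *
s=snap('wrist','w5.png');print(r.sense()['tool_pos'],r.sense()['qd'])
E
```

```text
time: 5.75
tool_pos: [556.5, -13.4, 196.6]
tcp_rot: [180.0, 0.1, 90.0]
ft_force: [-0.1, 0.5, 0.1]
finger_gap: 51.3
[556.56972665 -13.46848805 196.78965213] [-0.04669846 -0.25672551 -0.10629581  0.08216501  0.06674834  0.14573804]
time: 6.5
tool_pos: [586.7, 154.9, 196.3]
tcp_rot: [180.0, 0.1, 89.9]
ft_force: [0.5, -1.8, -1.3]
finger_gap: 51.1
[586.65951636 154.84758868 196.44164447] [-0.03077721 -0.30797829  0.12059271  0.1289117  -0.02150837  0.17349373]
```

View pics/w4a.png

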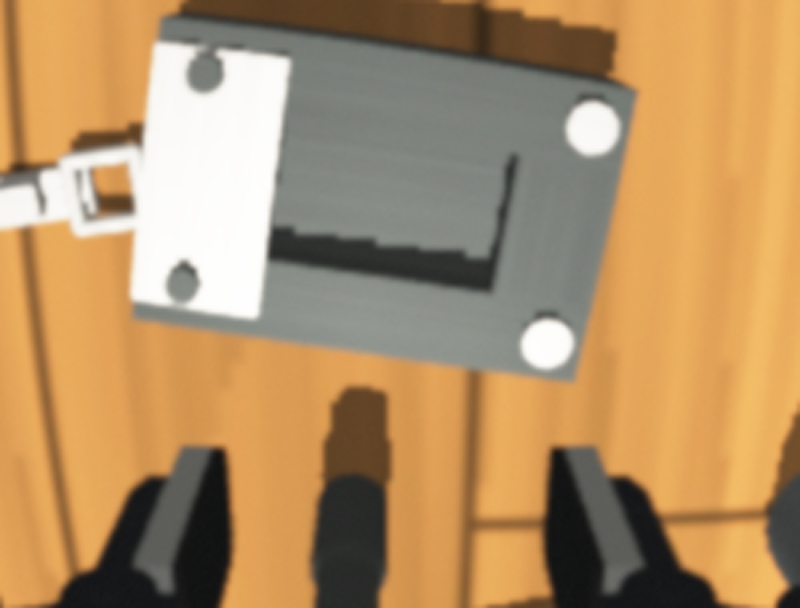

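View pics/w5.png

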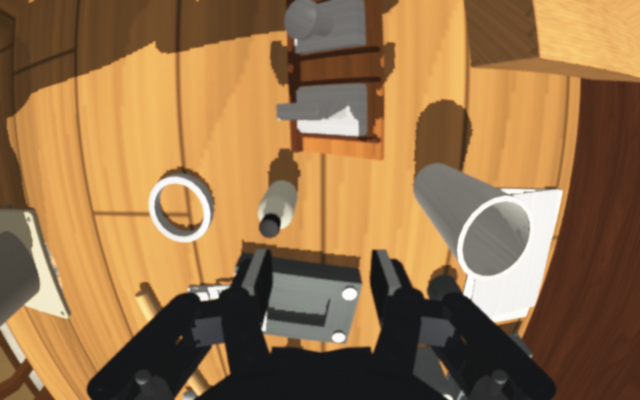

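```bash
python3 -m jog '[[0.05,-0.02,0,0,0.6],[0.08,-0.02,0,0,0.6],[0.08,-0.02,0,0,0.6],[0.08,-0.02,0,0,0.6],[0.08,-0.02,0,0,0.6]]'
python3 - <<'E'
from h import *
s=snap('wrist','w6.png');print(r.sense()['tool_pos'],r.sense()['qd']); crop('w6.png',200,40,450,240,3.2,'w6a.png')
s=load('w4.npz')
P=lambda u,v,z: np.round(at(s,200+u/3.2,110+v/3.2,z),1)
for n,*a in [('TR',636,92,36),('BR',574,380,36),('TL',162,18,36),('BL',133,318,36),('lTR',291,58,38),('lBR',258,319,38),('lTL',157,42,38),('lBL',131,302,38),('pTR',516,153,36),('pBR',490,290,36),('pBL',270,258,36)]: print(n,P(*a))
E
```

```text
time: 7.05
tool_pos: [567.1, 233.4, 196.4]
tcp_rot: [180.0, 0.1, 89.8]
ft_force: [-0.6, 0.6, 0.0]
finger_gap: 51.4
[567.13217436 233.34895091 196.3251201 ] [-0.11482091  0.21810633 -0.06515271  0.04807915  0.04666939  0.11901727]
TR [634.5  32.   36. ]
BR [619.9 -65.4  36. ]
TL [487.5  54.9  36. ]
BL [472.1 -43.1  36. ]
lTR [527.6  41.6  38. ]
lBR [514.7 -42.6  38. ]
lTL [486.1  47.6  38. ]
lBL [472.5 -36.8  38. ]
pTR [596.9  11.8  36. ]
pBR [590.1 -33.3  36. ]
pBL [519.2 -22.5  36. ]
```

View pics/w6a.png

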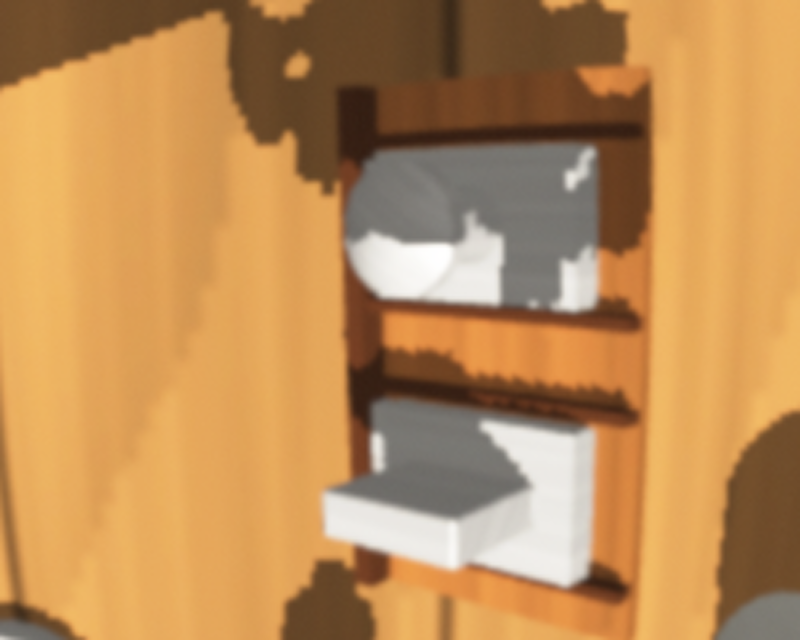

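```bash
cat > fit.py <<'E'
from h import *
from scipy.optimize import least_squares
from scipy.spatial.transform import Rotation as Ro
def fit(s,pts,p0,fish=True):
    M=np.array([p[0] for p in pts],float); U=np.array([p[1] for p in pts],float)
    def f(p):
        Rr=Ro.from_euler('xyz',[0,-p[4],p[3]],degrees=True).as_matrix()
        return np.concatenate([proj(s,Rr@m+p[:3],fish)-u for m,u in zip(M,U)])
    g=least_squares(f,p0,loss='soft_l1',x_scale=[1,1,1,1,1]); return g.x,f(g.x).reshape(-1,2)
E
python3 - <<'E'
from fit import *
s=load('w6.npz')
c=lambda u,v:(200+u/3.2,40+v/3.2)
pts=[((-17,7,56),c(323,492)),((-17,-7,56),c(325,535)),((29,-7,56),c(457,570)),((29,7,56),c(462,520)),((40,22,16),c(568,430)),((40,-22,16),c(568,587)),((40,22,5),c(594,430)),((40,-22,5),c(590,578)),((-26,22,16),c(374,400))]
x,e=fit(s,pts,[590,224,45,0,40]); print(np.round(x,2)); print(np.round(e,1).tolist())
def f2(p):
    return None
from scipy.optimize import least_squares
M=[p[0] for p in pts];U=[p[1] for p in pts]
def f(p):
    Rr=Ro.from_euler('xyz',[0,-40,p[2]],degrees=True).as_matrix()
    return np.concatenate([proj(s,Rr@np.array(m,float)+[p[0],p[1],45])-np.array(u) for m,u in zip(M,U)])
g=least_squares(f,[590,224,0],loss='soft_l1');print(g.x,np.round(g.fun.reshape(-1,2),1).tolist())
p=g.x; Rr=Ro.from_euler('xyz',[0,-40,p[2]],degrees=True).as_matrix()
print('grip',Rr@[6,0,41.]+[p[0],p[1],45])
E
```

```text
[596.7  228.8   44.38   0.76  37.64]
[[-0.8, -1.1], [-0.8, 0.4], [0.8, 0.6], [-0.6, -0.1], [2.4, 1.6], [0.2, -0.4], [-0.2, -0.8], [-1.2, -1.4], [2.7, 1.7]]
[598.16734326 229.01970804   1.45237148] [[-0.6, -1.1], [-0.5, 0.3], [-0.4, 0.6], [-2.0, -0.1], [2.3, 1.6], [0.7, -0.3], [0.2, -0.9], [-0.3, -1.2], [4.1, 1.7]]
grip [576.41630791 228.46823022  80.26454783]
```

```bash
cat >> fit.py <<'E'
def boxv(x0,x1,y,z0,z1): return [(x,yy,z) for x in(x0,x1) for yy in(-y,y) for z in(z0,z1)]
def overlay(s,img,p,x0,y0,x1,y1,k,out,fish=True):
    im=cv2.resize(cv2.imread('pics/'+img)[y0:y1,x0:x1],None,fx=k,fy=k,interpolation=cv2.INTER_CUBIC)
    Rr=Ro.from_euler('xyz',[0,-p[4],p[3]],degrees=True).as_matrix()
    for b,col in[((-26,40,22,5,16),(0,0,255)),((-40,-26,20,0,7),(0,255,0)),((-17,29,7,16,56),(255,0,0))]:
        V=boxv(*b); q=[(proj(s,Rr@np.array(v,float)+p[:3],fish)+.5-[x0,y0])*k-.5 for v in V]
        for i in range(8):
            for j in(1,2,4):
                if not i&j: cv2.line(im,tuple(np.int32(q[i])),tuple(np.int32(q[i|j])),col,1)
    cv2.imwrite('pics/'+out,im)
E
python3 - <<'E'
from fit import *
s=load('w6.npz')
c=lambda u,v:(200+u/3.2,40+v/3.2)
pts=[((-17,7,56),c(323,492)),((-17,-7,56),c(325,535)),((29,-7,56),c(457,570)),((29,7,56),c(462,520)),((40,22,5),c(594,430)),((40,-22,5),c(590,582)),((40,-22,16),c(568,587))]
x,e=fit(s,pts,[590,224,45,0,40]); print(np.round(x,2)); print(np.round(e,1).tolist())
overlay(s,'w6.png',x,280,130,400,240,6,'o6.png')
overlay(s,'w6.png',[597.5,229,45,1,40],280,130,400,240,6,'o6b.png')
E
```

```text
[5.9808e+02 2.2782e+02 4.2800e+01 5.8000e-01 3.9010e+01]
[[0.1, -1.1], [0.0, 0.3], [0.5, 0.8], [-0.9, 0.2], [0.3, 0.2], [-0.8, -1.9], [0.4, 0.2]]
```

View pics/o6b.png

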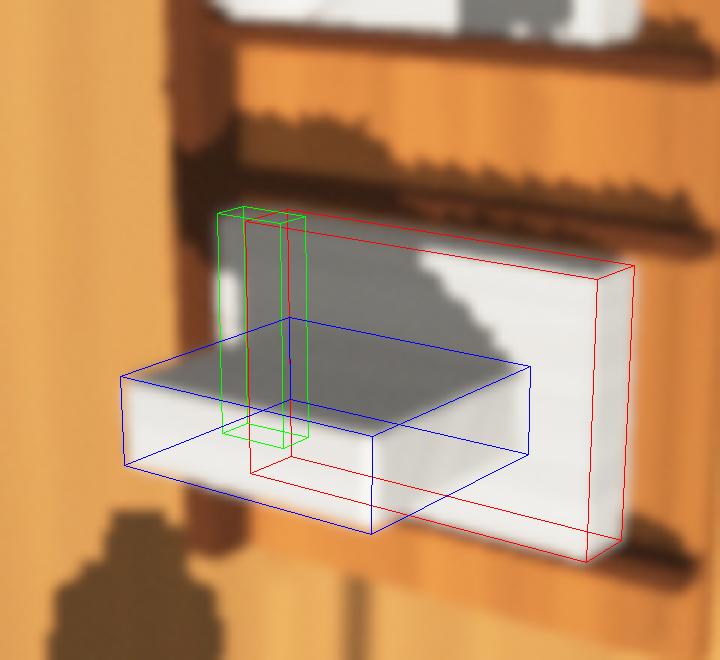

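The blade stake is at wrist (313,205), in the lower bay, and the ball stake at (325,110) is the other one. The model overlay fits the straight blade closely, with origin (597.5, 229, 45) and pitch 40° as stated. Next I'll turn the jaws across the blade.

```bash
python3 -m jog '[[-0.004,0.009,0.02,0.15,0.6],[-0.004,0.009,0.05,0.3,0.6],[-0.004,0.009,0.06,0.45,0.6],[-0.004,0.009,0.07,0.6,0.6],[-0.004,0.009,0.07,0.75,0.6],[-0.004,0.009,0.07,0.9,0.6],[-0.004,0.009,0.07,1.05,0.6],[-0.004,0.009,0.07,1.2,0.6],[-0.004,0.009,0.07,1.35,0.6],[-0.004,0.009,0.07,1.5,0.6],[-0.004,0.009,0.07,1.571,0.6],[-0.004,0.009,0.07,1.571,0.6],[-0.004,0.009,0.07,1.571,0.6],[-0.004,0.009,0.07,1.571,0.6]]'
python3 - <<'E'
from h import *
s=snap('wrist','w7.png');q=r.sense();print(q['tool_pos'],q['tcp_rot'],q['joint_pos'])
E
```

```text
time: 8.5
tool_pos: [576.3, 228.7, 126.4]
tcp_rot: [179.9, -0.0, -0.2]
ft_force: [-0.3, -0.6, 0.1]
finger_gap: 51.3
[576.28179691 228.81444505 126.36664081] [ 1.79883483e+02 -3.22314739e-02 -1.76044384e-01] [ 16.99047169  14.52329029  88.44734902  -0.12400107  77.03298432
 107.19437729]
```

View pics/w7.png

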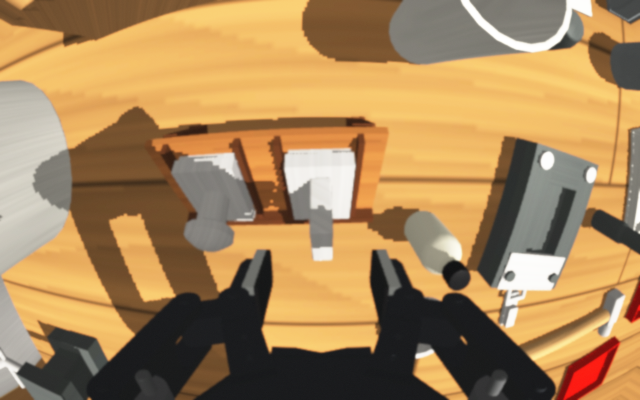

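```bash
python3 - <<'E'
from fit import *
s=load('w7.npz')
overlay(s,'w7.png',[597.5,229,45,-0.3,40],270,130,390,280,4.5,'o7.png')
E
```

```text
(no output)
```

View pics/o7.png

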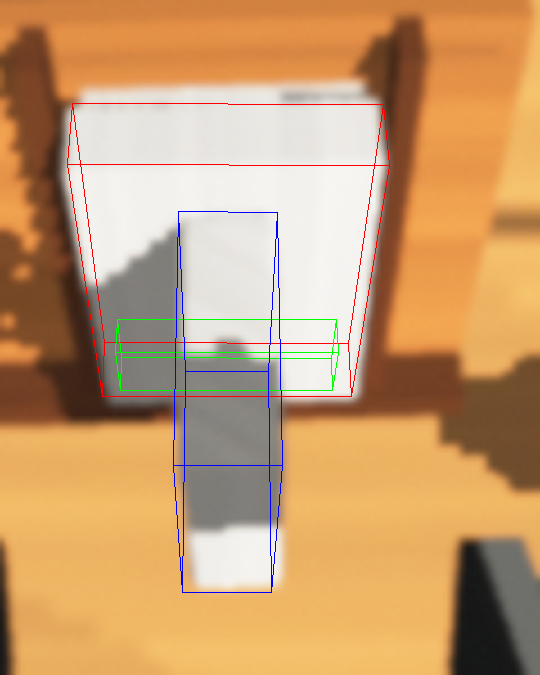

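```bash
python3 -m jog '[[0,0,0.03,-0.02,0.5],[0,0,0.05,-0.02,0.4],[0,0,0.063,-0.02,0.4],[0,0,0.063,-0.02,0.4],[0,0,0.063,-0.02,0.4],[0,0,0.063,-0.02,0],[0,0,0.063,-0.02,0],[0,0,0.063,-0.02,0],[0,0,0.063,-0.02,0],[0,0,0.063,-0.02,0],[0,0,0.063,-0.02,0]]' 60
python3 - <<'E'
from h import *
s=snap('wrist','w8.png');q=r.sense();print(q['tool_pos'],q['tcp_rot'],q['ft_force'],q['wrist_torque'],q['finger_gap'])
E
```

```text
time: 9.65
tool_pos: [577.5, 228.8, 65.1]
tcp_rot: [179.9, -0.2, 1.0]
ft_force: [-0.2, -1.3, 6.1]
finger_gap: 13.2
[577.48606788 228.83292232  65.13242445] [179.90955145  -0.18012916   0.97248978] [ 0.40217899 -1.17522023  5.96005254] [-0.29825913  0.11100732  0.05553798] 13.242586983317683
```

View pics/w8.png

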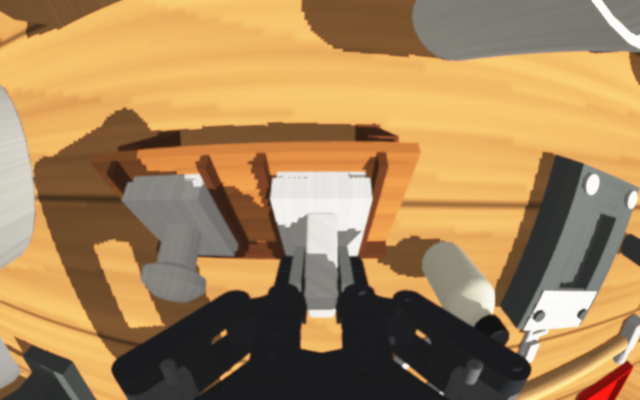

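```bash
python3 -m jog '[[0,0,-0.01,0,0],[0,0,-0.03,0,0],[0,0,-0.06,0,0],[0,0,-0.09,0,0],[0,0,-0.12,0,0],[0,0,-0.12,0,0],[0,0,-0.12,0,0]]' 60
python3 - <<'E'
from h import *
s=snap('side','d9.png');q=r.sense();print(q['tool_pos'],q['tcp_rot'],q['ft_force'],q['wrist_torque'],q['finger_gap'])
crop('d9.png',270,60,400,170,5,'d9a.png')
E
```

```text
time: 10.4
tool_pos: [577.1, 229.1, 184.9]
tcp_rot: [179.9, -0.2, 1.0]
ft_force: [-0.7, 0.7, -6.3]
finger_gap: 13.2
[576.11524924 228.77034441 183.14507305] [ 1.79875851e+02 -4.00656967e-02  9.71614684e-01] [ 0.06479456  0.02953545 -5.65303869] [-0.02787839  0.09016061 -0.00780897] 13.181844964712392
```

View pics/d9a.png

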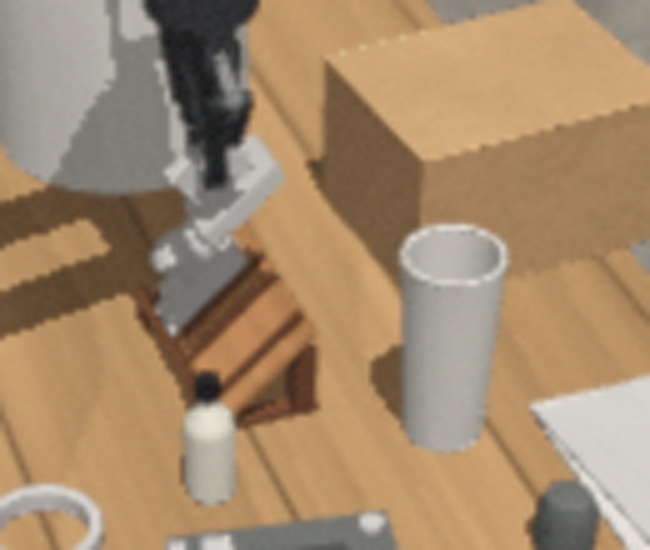

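```bash
python3 -m jog '[[-0.005,0.04,0,0.05,0],[-0.015,0.08,0,0.1,0],[-0.025,0.12,0,0.167,0],[-0.035,0.16,0,0.167,0],[-0.044,0.2,0,0.167,0],[-0.044,0.22,0,0.167,0],[-0.044,0.231,0,0.167,0],[-0.044,0.231,0,0.167,0],[-0.044,0.231,0,0.167,0],[-0.044,0.231,0.03,0.167,0],[-0.044,0.231,0.06,0.167,0],[-0.044,0.231,0.08,0.167,0],[-0.044,0.231,0.08,0.167,0],[-0.044,0.231,0.08,0.167,0],[-0.044,0.231,0.08,0.167,0]]' 60
python3 - <<'E'
from h import *
s=snap('side','d10.png');s=snap('wrist','w10.png');s=snap('scene','s10.png');q=r.sense();print(q['tool_pos'],q['tcp_rot'],q['ft_force'],q['wrist_torque'],q['finger_gap'])
crop('d10.png',280,100,400,220,5,'d10a.png')
crop('s10.png',270,190,410,290,5,'s10a.png')
E
```

```text
time: 11.95
tool_pos: [537.4, -2.5, 105.4]
tcp_rot: [179.9, -0.2, -8.5]
ft_force: [-0.7, -0.0, -4.0]
finger_gap: 13.4
[537.28103911  -3.01580576 105.27332231] [179.8939665   -0.21896025  -8.58172892] [ 0.50560188 -0.457754   -5.63833285] [0.05028557 0.06475604 0.00224857] 12.81185274893626
```

View pics/d10a.png

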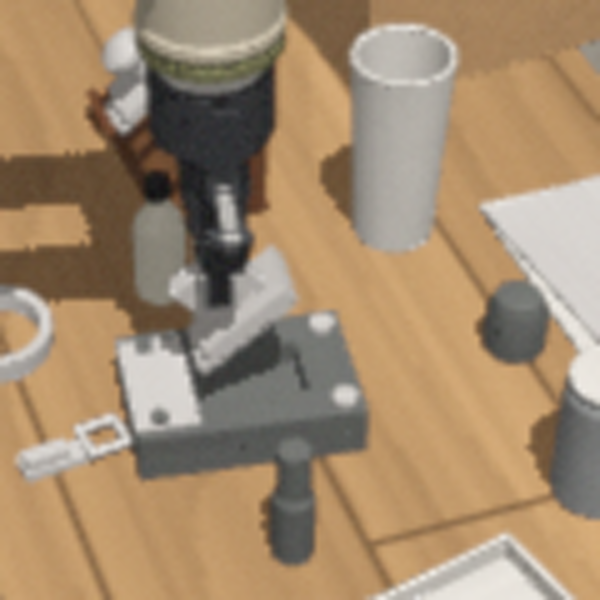

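View pics/w10.png

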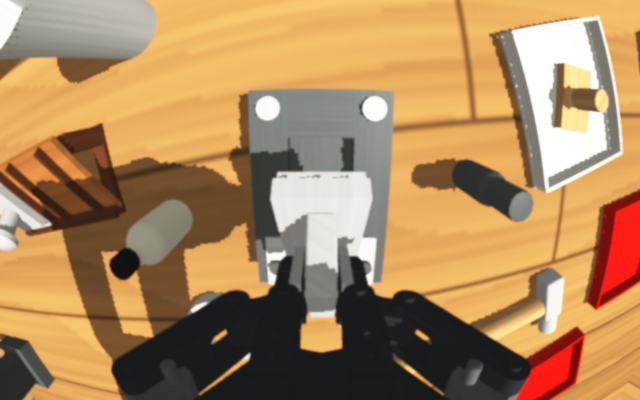

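View pics/s10a.png

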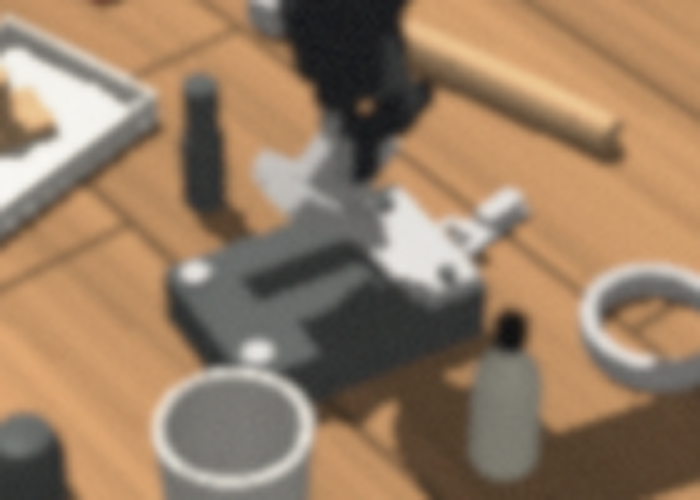

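```bash
cat >> fit.py <<'E'
def stake_from_tcp(tcp,yaw,th,G=(9.8,0,42.8)):
    Rr=Ro.from_euler('xyz',[0,-th,yaw],degrees=True).as_matrix()
    return np.r_[np.array(tcp)+[0,0,19]-Rr@np.array(G,float),yaw,th]
def holder(s,img,x0,y0,k,pc=(553.4,-5.2),yaw=-8.6,fish=True):
    im=cv2.imread('pics/'+img)
    c,n=np.cos(np.radians(yaw)),np.sin(np.radians(yaw))
    W=lambda x,y,z:np.array([pc[0]+c*x-n*y,pc[1]+n*x+c*y,20+z])
    for loop,col in[([(-75,-50,16),(75,-50,16),(75,50,16),(-75,50,16)],(0,255,255)),([(-33.25,-23,16),(41.25,-23,16),(41.25,23,16),(-33.25,23,16)],(255,0,255)),([(-33.25,-42,18),(-75,-42,18),(-75,42,18),(-33.25,42,18)],(255,255,0))]:
        q=[(proj(s,W(*v),fish)+.5-[x0,y0])*k-.5 for v in loop]
        o=cv2.imread('pics/'+img) if False else im
        yield q,col
def holddraw(s,base,x0,y0,k,out,pc=(553.4,-5.2),yaw=-8.6,fish=True):
    im=cv2.imread('pics/'+base)
    for q,col in holder(s,base,x0,y0,k,pc,yaw,fish): cv2.polylines(im,[np.int32(q)],True,col,1)
    cv2.imwrite('pics/'+out,im)
E
python3 - <<'E'
from fit import *
s=load('w10.npz')
p=stake_from_tcp((537.3,-3,105.3),-8.6,40); print(p)
overlay(s,'w10.png',p,230,80,410,330,3.2,'o10.png')
holddraw(s,'o10.png',230,80,3.2,'o10.png')
E
```

```text
[557.07915596  -5.9913161   85.21397926  -8.6         40.        ]
```

View pics/o10.png

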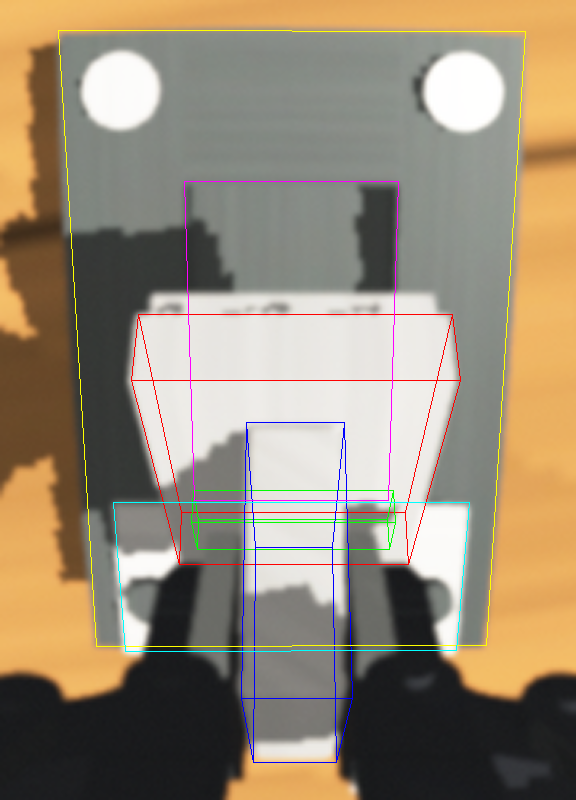

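```bash
python3 -m jog '[[0.002,0,0.015,0,0],[0.002,0,0.025,0,0],[0.002,0,0.032,0,0],[0.002,0,0.036,0,0],[0.002,0,0.036,0,0],[0.002,0,0.036,0,0],[0.002,0,0.036,0,0]]' 60
python3 - <<'E'
from h import *
s=snap('side','d11.png');q=r.sense();print(q['tool_pos'],q['tcp_rot'],q['ft_force'],q['wrist_torque'],q['finger_gap'])
crop('d11.png',290,130,370,210,7,'d11a.png')
E
```

```text
time: 12.8
tool_pos: [539.8, -3.4, 69.8]
tcp_rot: [179.9, -0.3, -8.6]
ft_force: [-0.1, 0.4, -4.9]
finger_gap: 13.1
[539.8192522   -3.47147271  69.82888378] [179.89556872  -0.27219372  -8.58453229] [-0.40836222  0.31728001 -5.66947366] [0.03605783 0.01430983 0.00065798] 13.339713452696992
```

View pics/d11a.png

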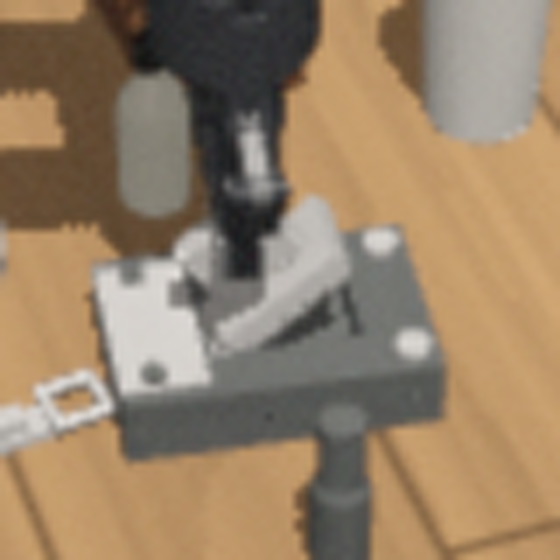

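```bash
python3 -m jog '[[0,0,0.002,0,0],[0,0,0.003,0,0],[0,0,0.004,0,0],[0,0,0.004,0,0],[0,0,0.004,0,0]]' 60; python3 -c "
from h import *
q=r.sense();print(q['tool_pos'],q['ft_force'],q['wrist_torque'])"
```

```text
time: 13.35
tool_pos: [540.3, -3.5, 66.7]
tcp_rot: [179.9, -0.3, -8.6]
ft_force: [-2.3, 0.3, 5.1]
finger_gap: 13.1
[540.34693235  -3.54267974  66.66029298] [-2.34264065  0.29034622  5.10315054] [ 0.0408376   0.58769806 -0.01448972]
```

```bash
python3 -m jog '[[0,0,-0.0015,0,0],[-0.003,0,-0.0015,0,0],[-0.006,0,-0.0015,0,0],[-0.008,0,-0.0015,0,0],[-0.009,0,-0.0015,0,0],[-0.01,0,-0.0015,0,0],[-0.01,0,-0.0015,0,0],[-0.01,0,-0.0015,0,0]]' 60; python3 -c "
from h import *
s=snap('side','d12.png');crop('d12.png',290,130,370,210,7,'d12a.png')
q=r.sense();print(q['tool_pos'],q['ft_force'],q['wrist_torque'])"
```

```text
time: 14.15
tool_pos: [530.5, -2.0, 68.1]
tcp_rot: [179.9, -0.3, -8.6]
ft_force: [0.2, 0.6, -4.5]
finger_gap: 12.9
[530.56195831  -2.03226537  68.1213766 ] [ 0.64160866 -1.45044122 -6.02384172] [ 0.00958373  0.06105084 -0.03294102]
```

View pics/d12a.png

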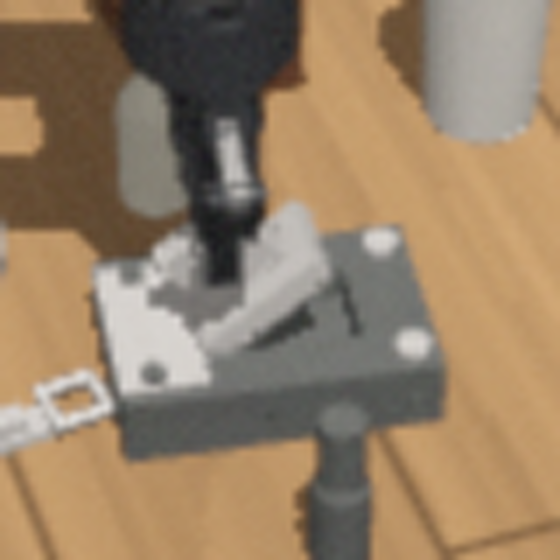

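```bash
python3 -m jog '[[-0.001,0,0.001,0,0],[-0.0015,0,0.002,0,0],[-0.0015,0,0.0025,0,0],[0.001,0,0.004,0,0],[0.0035,0,0.0055,0,0],[0.006,0,0.0065,0,0],[0.0075,0,0.007,0,0],[0.0075,0,0.007,0,0]]' 20; python3 -c "
from h import *
s=snap('side','d13.png');crop('d13.png',290,130,370,210,7,'d13a.png');s=snap('wrist','w13.png')
q=r.sense();print(q['tool_pos'],q['tcp_rot'],q['ft_force'],q['wrist_torque'])"
```

```text
time: 15.0
tool_pos: [539.8, -3.5, 63.6]
tcp_rot: [179.9, -0.5, -8.6]
ft_force: [-2.2, -0.3, 12.1]
finger_gap: 13.4
[539.77217027  -3.51353026  63.59849955] [179.89267262  -0.54580312  -8.58120861] [-1.92927015  0.19838201 12.22441172] [-0.11152668  0.87557771 -0.00401985]
```

View pics/d13a.png

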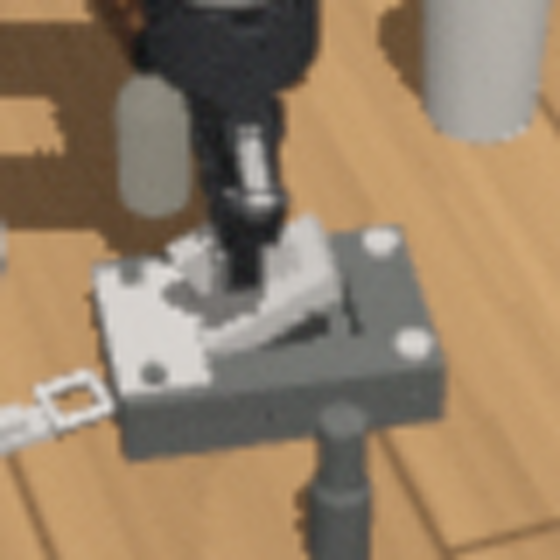

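View pics/w13.png

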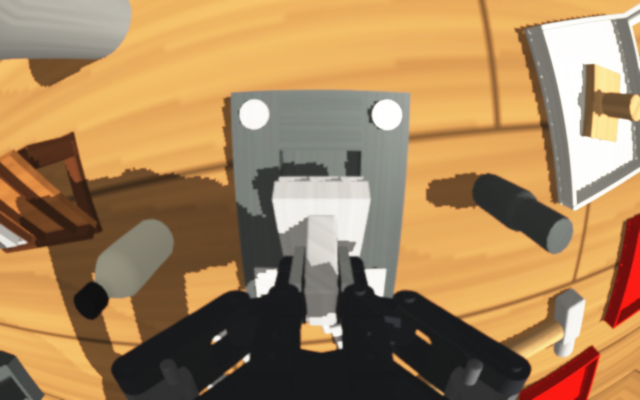

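```bash
python3 - <<'E'
from fit import *
s=load('w13.npz')
p=stake_from_tcp((539.8,-3.5,63.6),-8.6,30); print(p)
overlay(s,'w13.png',p,220,80,420,330,3.2,'o13.png')
holddraw(s,'o13.png',220,80,3.2,'o13.png')
E
```

```text
[552.56776274  -5.43094257  40.63411272  -8.6         30.        ]
```

View pics/o13.png

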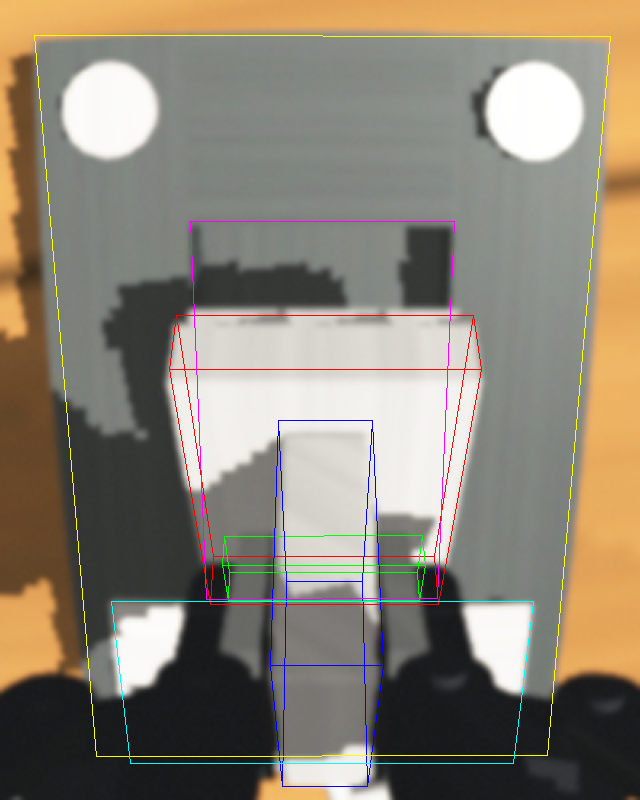

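```bash
python3 -m jog '[[0.002,0,0.002,0,0],[0.004,0,0.0035,0,0],[0.006,0,0.005,0,0],[0.0075,0,0.0065,0,0],[0.0095,0,0.008,0,0],[0.0115,0,0.0095,0,0],[0.0135,0,0.011,0,0],[0.015,0,0.0125,0,0],[0.015,0,0.0125,0,0],[0.015,0,0.0125,0,0]]' 20; python3 -c "
from fit import *
s=snap('side','d14.png');crop('d14.png',290,130,370,210,7,'d14a.png');s=snap('wrist','w14.png')
q=r.sense();print(q['tool_pos'],q['tcp_rot'],q['ft_force'],q['wrist_torque'])
p=stake_from_tcp(q['tool_pos'],-8.6,10); print(p)
overlay(s,'w14.png',p,220,80,420,330,3.2,'o14.png')
holddraw(s,'o14.png',220,80,3.2,'o14.png')"
```

```text
time: 16.1
tool_pos: [557.5, -6.2, 54.2]
tcp_rot: [179.9, -0.9, -8.6]
ft_force: [1.8, -1.6, 11.4]
finger_gap: 13.4
[557.46593278  -6.25614359  54.20244496] [179.89317762  -0.86786061  -8.5801831 ] [ 1.35692557 -1.86615229 10.94793963] [-0.07889574  0.4169762   0.03400385]
[555.27190811  -5.92432855  29.35092099  -8.6         10.        ]
```

View pics/d14a.png

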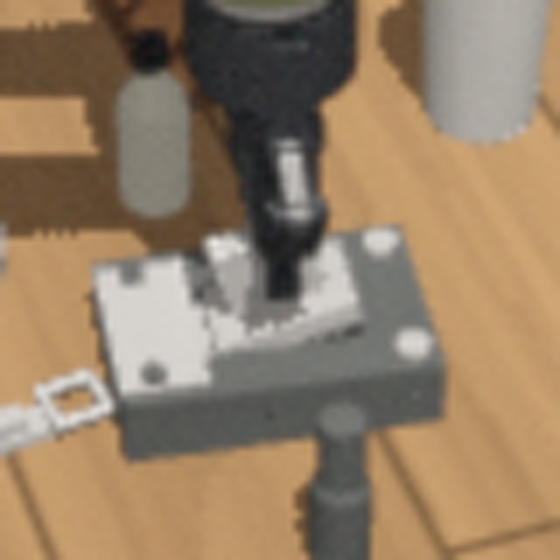

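View pics/o14.png

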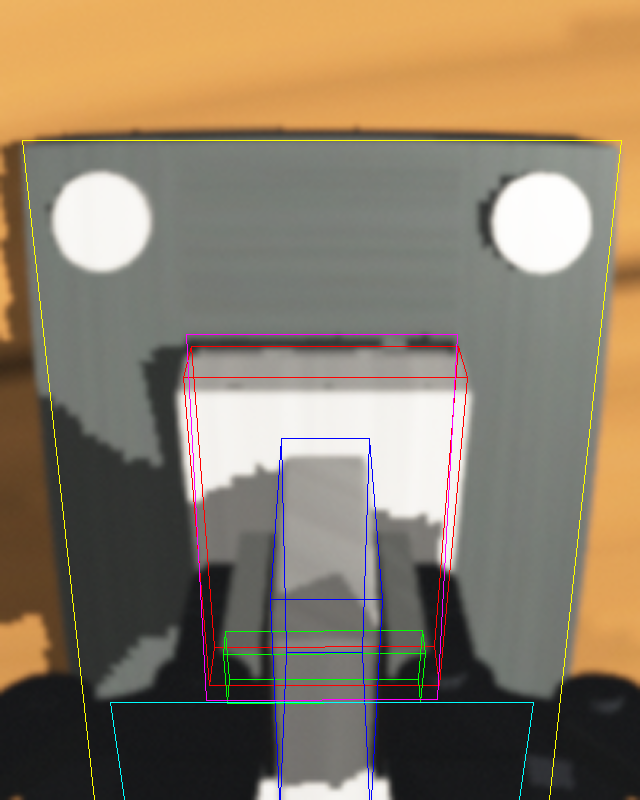

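```bash
python3 - <<'E'
from fit import *
s=load('w14.npz'); c=lambda u,v:(220+(u+.5)/3.2-.5,80+(v+.5)/3.2-.5)
pts=[((40,22,16),c(178,390)),((40,-22,16),c(473,390)),((29,7,56),c(281,457)),((29,-7,56),c(366,457)),((40,22,5),c(190,350)),((40,-22,5),c(458,350))]
x,e=fit(s,pts,[554,-5,28,-8.6,10]); print(np.round(x,2),np.round(e,1).tolist())
d=x[:2]-[553.4,-5.2]; y=np.radians(-8.6); print('px,py',d[0]*np.cos(y)+d[1]*np.sin(y),-d[0]*np.sin(y)+d[1]*np.cos(y))
th=np.radians(x[4]); R=Ro.from_euler('xyz',[0,-x[4],x[3]],degrees=True).as_matrix(); t=R@[-40,0,0]+x[:3]; d=t[:2]-[553.4,-5.2]; print('tip px',d[0]*np.cos(y)+d[1]*np.sin(y),t[2]-20)
E
```

```text
[552.89  -5.42  47.59  -8.66 -14.81] [[0.9, -10.9], [-1.5, -10.8], [-5.2, 0.2], [7.1, 0.2], [0.1, 1.3], [0.1, 1.4]]
px,py -0.4740196467343395 -0.2973145140174165
tip px -39.14548341672181 37.81439478004597
```

```bash
python3 - <<'E'
from fit import *
s=load('w14.npz'); c=lambda u,v:(220+(u+.5)/3.2-.5,80+(v+.5)/3.2-.5)
pts=[((40,22,16),c(178,390)),((40,-22,16),c(473,390)),((29,7,16),c(281,457)),((29,-7,16),c(366,457)),((40,22,5),c(190,350)),((40,-22,5),c(458,350))]
x,e=fit(s,pts,[554,-5,28,-8.6,10]); print(np.round(x,2),np.round(e,1).tolist())
from scipy.optimize import least_squares
y=np.radians(-8.6)
def pose(px,th): 
    # tip on floor
    R=Ro.from_euler('xyz',[0,-th,-8.6],degrees=True).as_matrix(); tip=np.array([553.4+px*np.cos(y),-5.2+px*np.sin(y),20.])
    return R,tip-R@[-40,0,0]
def f(p):
    R,o=pose(*p); return np.concatenate([proj(s,R@np.array(m,float)+o)-u for m,u in pts])
g=least_squares(f,[-39,10]); print('tip px,theta',g.x,np.round(g.fun,1))
E
```

```text
[557.02  -6.05  30.94  -8.69  15.56] [[0.1, 0.2], [-0.6, 0.3], [-0.4, -2.2], [1.1, -2.2], [-1.0, 0.9], [1.3, 1.0]]
tip px,theta [-34.86255793  15.78665306] [-0.6  0.6 -1.3  0.6 -1.1 -1.9  0.4 -1.9 -1.7  1.3  0.7  1.2]
```

```bash
python3 -m jog '[[0,0,-0.001,0,0],[-0.001,0,-0.001,0,0],[-0.002,0,-0.001,0,0],[-0.003,0,-0.001,0,0],[-0.004,0,-0.001,0,0],[-0.004,0,-0.001,0,0],[-0.004,0,-0.001,0,0]]' 20; python3 -c "
from fit import *
s=snap('wrist','w15.png')
q=r.sense();print(q['tool_pos'],q['tcp_rot'],q['ft_force'],q['wrist_torque'])
p=stake_from_tcp(q['tool_pos'],-8.6,15.8); print(p)
overlay(s,'w15.png',p,220,80,420,330,3.2,'o15.png')
holddraw(s,'o15.png',220,80,3.2,'o15.png')"
```

```text
time: 16.9
tool_pos: [553.1, -5.6, 54.8]
tcp_rot: [179.9, -0.8, -8.6]
ft_force: [0.1, -1.4, -3.8]
finger_gap: 13.4
[553.05508108  -5.57700959  54.79485476] [179.89221315  -0.81389554  -8.57671023] [ 0.04519826  1.08827438 -4.03711147] [-0.02892082  0.05613871  0.04158222]
[555.2539351   -5.90955499  29.94357821  -8.6         15.8       ]
```

View pics/o15.png

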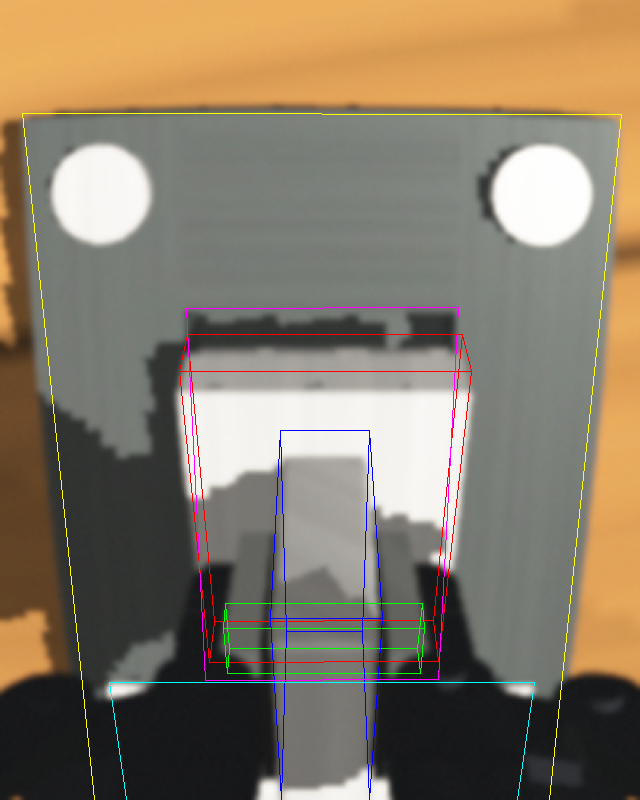

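```bash
python3 -m jog '[[0.0015,0,0.0015,0,0],[0.003,0,0.003,0,0],[0.005,0,0.005,0,0],[0.007,0,0.0065,0,0],[0.0085,0,0.0085,0,0],[0.01,0,0.0105,0,0],[0.0115,0,0.012,0,0],[0.0125,0,0.013,0,0],[0.0125,0,0.013,0,0],[0.0125,0,0.013,0,0]]' 20; python3 -c "
from fit import *
s=snap('wrist','w16.png')
q=r.sense();print(q['tool_pos'],q['tcp_rot'],q['ft_force'],q['wrist_torque'])
overlay(s,'w16.png',[553.4,-5.2,20,-8.6,0],220,80,420,330,3.2,'o16.png')
holddraw(s,'o16.png',220,80,3.2,'o16.png')
s=snap('side','d16.png');crop('d16.png',290,130,370,210,7,'d16a.png')"
```

```text
time: 17.95
tool_pos: [566.0, -7.6, 43.3]
tcp_rot: [179.9, -0.8, -8.6]
ft_force: [-5.3, -0.0, 9.8]
finger_gap: 13.3
[565.95955979  -7.57014389  43.28172523] [179.88804304  -0.82575685  -8.57758227] [-5.03545834  0.28737086  9.6561187 ] [ 0.14341321  1.60618587 -0.05408775]
```

View pics/o16.png

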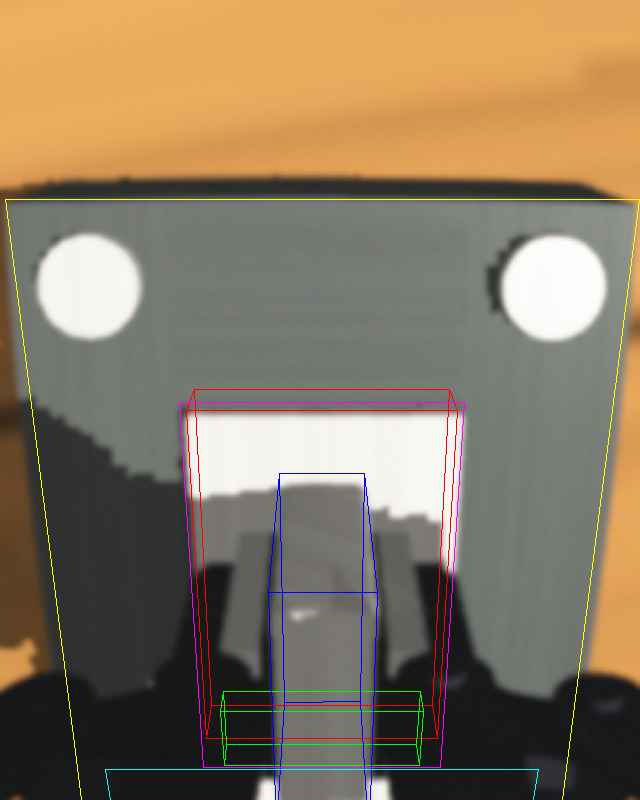

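View pics/d16a.png

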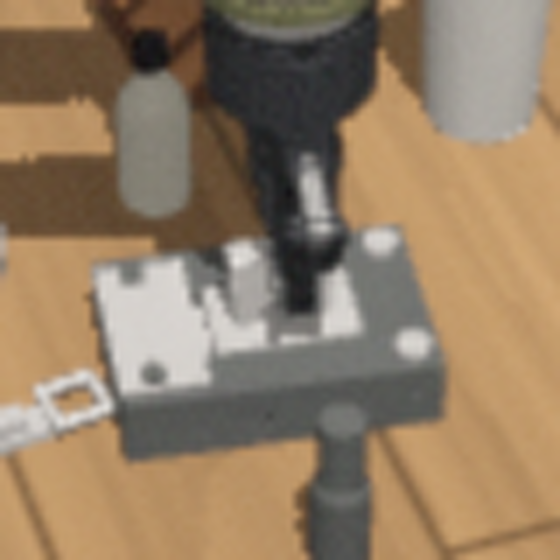

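```bash
python3 -m jog '[[0,0,0,0,0.1],[0,0,0,0,0.25],[0,0,0,0,0.35],[0,0,0,0,0.35],[0,0,-0.02,0,0.35],[0,0,-0.05,0,0.35],[0,0,-0.08,0,0.35],[0,0,-0.08,0,0.35],[0,0,-0.08,0,0.35]]' 20; python3 -c "
from fit import *
s=snap('wrist','w17.png')
q=r.sense();print(q['tool_pos'],q['tcp_rot'],q['ft_force'],q['wrist_torque'])
overlay(s,'w17.png',[553.4,-5.2,20,-8.6,0],230,80,420,300,3.4,'o17.png')
holddraw(s,'o17.png',230,80,3.4,'o17.png')
crop('w17.png',230,80,420,300,3.4,'w17a.png')
s=snap('side','d17.png');crop('d17.png',290,130,370,210,7,'d17a.png')"
```

```text
time: 18.95
tool_pos: [565.9, -7.3, 124.4]
tcp_rot: [179.9, -1.0, -8.6]
ft_force: [-0.2, -0.4, -0.8]
finger_gap: 29.9
[564.82975626  -7.2207128  123.0152374 ] [179.89138017  -0.8381887   -8.57738938] [ 0.53255992 -0.55858948 -1.00691255] [ 0.04278318 -0.04692825  0.02622094]
```

View pics/o17.png

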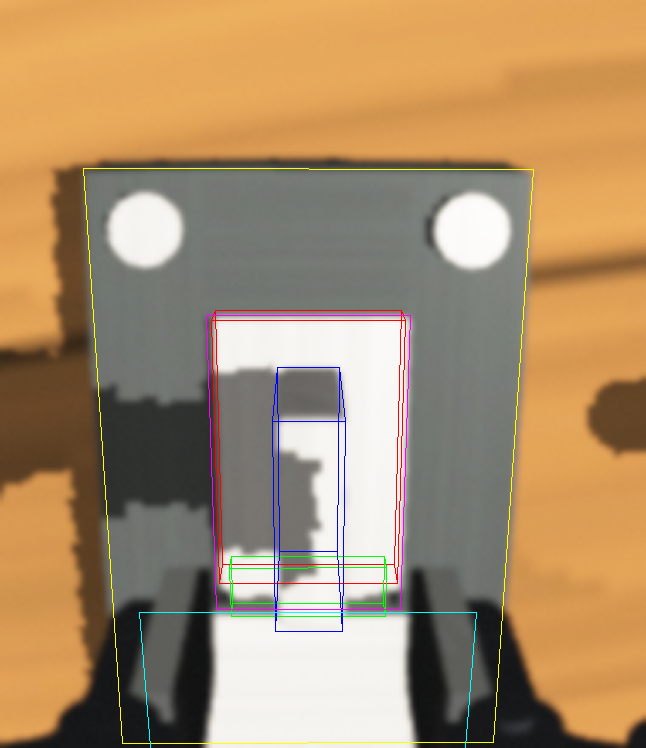

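View pics/w17a.png

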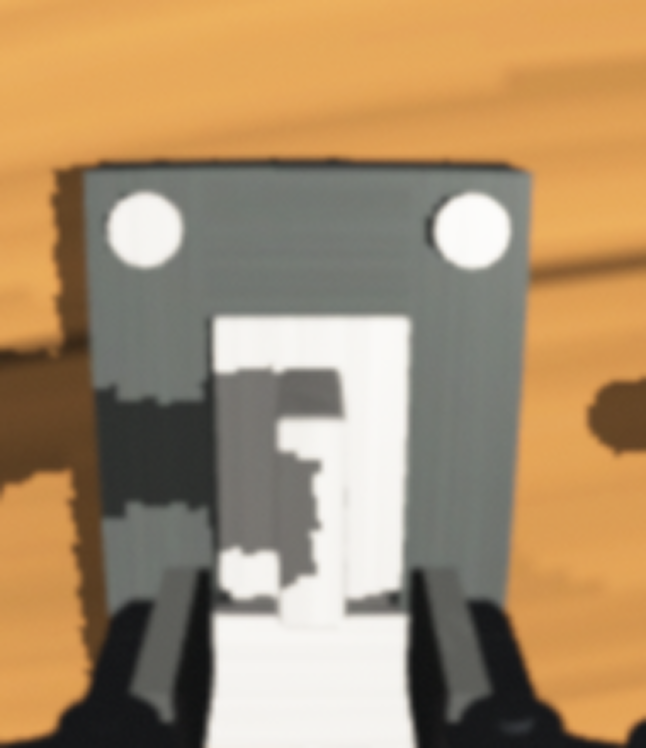

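View pics/d17a.png

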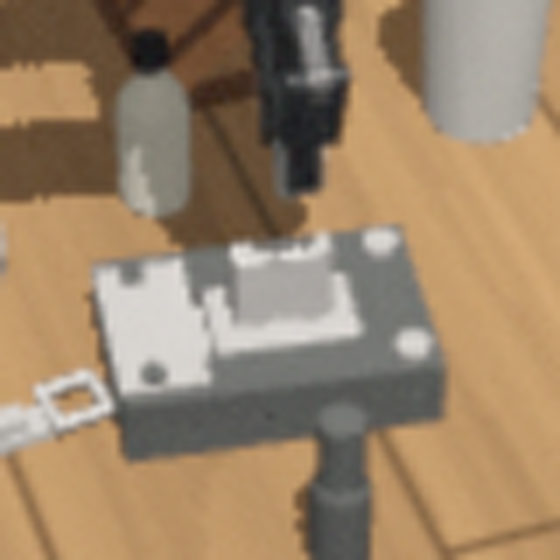

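```bash
python3 -m jog '[[0.003,0,0,0,0],[0.003,0,0,0,0],[0.003,0,0,0,0],[0.003,0,0.02,0,0],[0.003,0,0.035,0,0],[0.003,0,0.042,0,0],[0.003,0,0.044,0,0],[0.003,0,0.045,0,0],[0.003,0,0.046,0,0],[0.003,0,0.047,0,0],[0.003,0,0.047,0,0]]' 20; python3 -c "
from h import *
q=r.sense();print(q['tool_pos'],q['ft_force'],q['finger_gap'])"
```

```text
time: 20.15
tool_pos: [568.4, -7.8, 76.1]
tcp_rot: [179.9, -0.8, -8.6]
ft_force: [-0.7, 0.3, 2.4]
finger_gap: -0.0
[568.38924673  -7.84023226  76.14120502] [-0.74475828  0.27852328  2.37952711] -0.03279998634473682
```

```bash
python3 -m jog '[[0,0,0.001,0,0],[0,0,0.002,0,0],[0,0,0.003,0,0],[0,0,0.003,0,0]]' 20; python3 -c "
from h import *
q=r.sense();print(q['tool_pos'],q['ft_force'],q['finger_gap'])"
python3 -m jog '[[0,0,-0.01,0,0],[0,0,-0.04,0,0],[0,0,-0.08,0,0.2],[0,0,-0.12,0,0.2],[0,0,-0.15,0,0.2],[0,0,-0.15,0,0.2],[0,0,-0.15,0,0.2],[0,0,-0.15,0,0.2]]'
python3 -c "
from fit import *
s=snap('wrist','w18.png');snap('scene','s18.png');snap('side','d18.png')
crop('w18.png',240,80,420,280,4,'w18a.png')"
```

```text
time: 20.55
tool_pos: [568.8, -7.9, 76.0]
tcp_rot: [179.9, -0.9, -8.6]
ft_force: [-12.7, -0.1, 23.2]
finger_gap: 0.4
[568.79140891  -7.86188322  76.0338101 ] [-12.71903545  -0.1034593   23.21858349] 0.3700157190667696
time: 21.35
tool_pos: [566.0, -7.2, 224.7]
tcp_rot: [179.9, -0.8, -8.6]
ft_force: [-0.5, -0.1, 0.3]
finger_gap: 17.1
```

View pics/w18a.png

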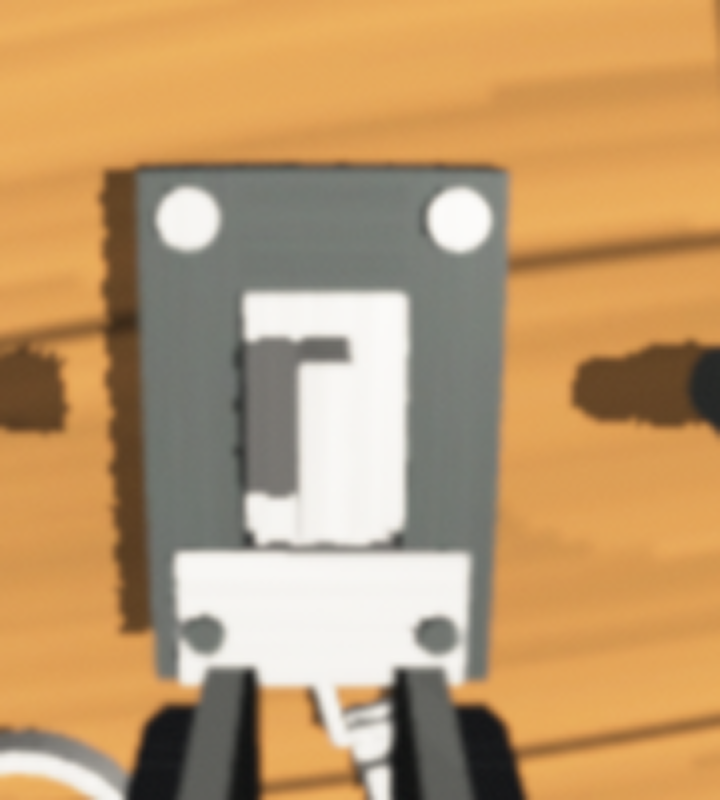

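View pics/d18.png

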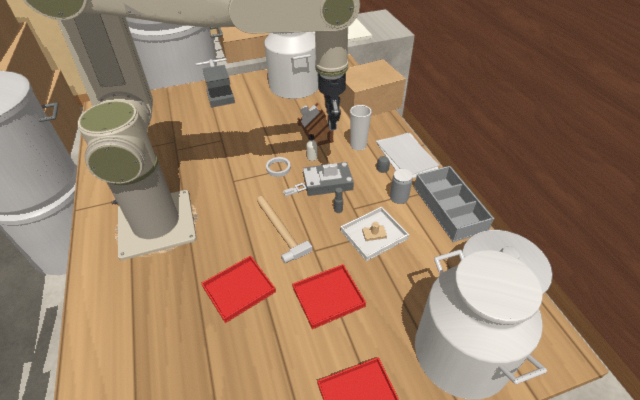

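View pics/s18.png

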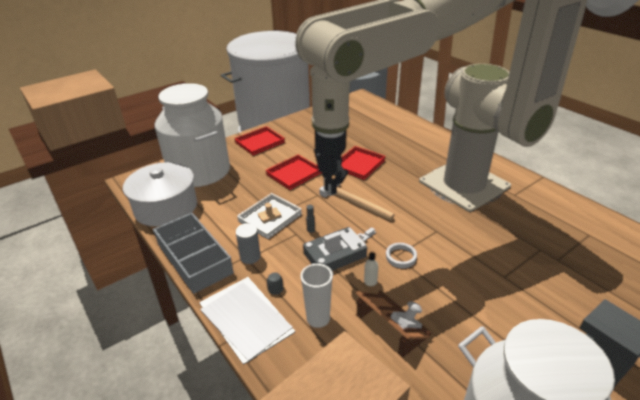

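The stake is home. At 23 N the shut fingers met the blade top at z = 76.0 with no give, and the seated height is 76. The foot fills the pocket opening, and nothing else has visibly moved.

```bash
python3 -c "
from bench import r
print(r.hand_in())"
```

```text
the job is handed in; nothing more can be done
None
```

The plug is in the aluminium tray and the blade stake is seated in the holder. I handed the job in at about 21.5 s of the 61 s allowed.

**Plug:** I lifted it out by its knob and set it down near the middle of the tray. The side view shows it flat, knob up.

**Stake:** I took it from the rack bay nearer the holder, slipped the tongue under the lip at 40°, and rocked the other end down. During the rock the tongue sat about 4–5 mm too far from the lip end of the pocket, so I eased off and slid it back before finishing. I then let go and pressed the top of the blade.

**Last checks:**
- **Seating:** pressed at 23 N, the top of the blade stood at z = 76.0 mm with no give; the seated height is 76 mm.
- **Fit:** the foot outline matched the home position to about 1 mm.
- **Other things:** the ball-headed stake and the loose items looked unmoved by eye in the last pictures; I did not measure them.

**What disagreed:**
- The side and wrist cameras differed by 3–6 mm on where the tray was. I used a point in between.
- The stake pose worked out from the gripper drifted about 3–5 mm from the pictures as the stake turned in the fingers. I followed the pictures.

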